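Count three washers off the tray into the kit carton

TASK

Three big flat washers lie among nuts and a bolt in the blue counting tray. With your fingertips sweep the washers one at a time through the tray's narrow spout, so that each drops into the carton cell below it; do not pick any washer up. Leave the nuts in the tray and the bolt standing there, and do not disturb the other things on the bench.

Things in the scene. Friction and masses are not known exactly. Their poses are not given: they have to be found in the camera images.
- tray: blue sheet-steel counting tray on legs, fixed. Origin on the bench under it; x points out of the spout (to the robot's right, within 20 degrees), z up. Smooth flat floor 80 mm above the bench, its field from the back wall at x = -190 mm to x = 30 mm, 260 mm wide; then two straight walls converge to the gate at x = 100 mm. Walls: 3 mm sheet, 21 mm above the floor with the rolled edge
- gate (a point): centre of the gate, on the tray floor; axes as the tray's. Here begins the spout: a straight channel 56 mm wide inside, 35 mm long, with the same floor and walls
- lip (a point): middle of the spout's open end, on the tray floor; axes as the tray's. No edge or step there: a washer pushed until its centre is past this line tips off and falls into the carton
- cell (a point): centre of the inner floor of the middle cell of the kit carton, 4 mm above the bench; axes as the tray's. The carton is brown card, fixed, 150 mm (x) by 210 mm (y), 60 mm high, open at the top, 4 mm walls, two partitions parallel to x making three cells; the middle cell is 142 by about 65 mm, its near end some 20 mm back under the spout
- washer_a: plain round steel washer, 40 mm across, 6 mm thick, 17 mm hole, about 49 g, lying flat and loose on the tray floor; origin at the centre of its underside, z is its axis. All three washers are alike and any order will do
- washer_b: plain round steel washer, 40 mm across, 6 mm thick, 17 mm hole, about 49 g, lying flat and loose on the tray floor; origin at the centre of its underside, z is its axis. All three washers are alike and any order will do
- washer_c: plain round steel washer, 40 mm across, 6 mm thick, 17 mm hole, about 49 g, lying flat and loose on the tray floor; origin at the centre of its underside, z is its axis. All three washers are alike and any order will do
- nut_1: hexagon steel nut, 24 mm across flats, 28 mm across corners, 13 mm high, 33 g, lying loose on the tray floor; origin at the centre of its underside
- nut_2: hexagon steel nut, 24 mm across flats, 28 mm across corners, 13 mm high, 33 g, lying loose on the tray floor; origin at the centre of its underside
- bolt: steel hexagon bolt standing upright on its head on the tray floor, loose: head 28 mm across corners and 10 mm high, shank 16 mm thick above it, 45 mm high in all, 95 g; origin at the centre of the underside of its head, z up along the shank
- can: dark blue drinks can standing on the bench, 53 mm across, 165 mm high; origin at the centre of its underside
- tape_roll: roll of brown packing tape lying flat on the bench, 110 mm across, 48 mm high; origin at the centre of its underside
- adapter: white plug-in power adapter on the bench, 60 x 36 x 28 mm; origin at the centre of its underside
- wrench: steel wrench lying on the bench, about 190 mm long; origin below its middle
- castor: swivel castor standing upside down on its 60 mm square plate on the bench, 70 mm high; origin at the centre of the plate's underside

How it is judged:
By the outcome, as a careful person would: the job done as asked, in the order asked, and still so for the second after the job is handed in, with the robot touching nothing.
It also fails if it takes over 67 s, if anything falls off the work surface, if the arm or the gripper's body presses on something with over 40 N, if the wrist force passes 120 N, or if a joint passes its speed limit or range.

ROBOT

A 7-joint arm with a two-finger parallel gripper is mounted at the origin on the work surface. World frame = base frame: x ahead of the robot, y to its left, z up, the work surface at z = 0. Lengths are in m, angles in rad, forces in N, time in s.
With the tool pointing down it reaches from about 0.4 to 0.85 m from the base axis. Payload 6.9 kg.
Tool frame: the origin (TCP) lies midway between the tips of the shut fingers; the grasp point (between the pads) lies 19 mm behind it; z points along the fingers, y is the line along which they close (so a half turn about z gives the same grasp; the last joint's range is limited). The gripper opens to 85 mm and grips with 20 to 120 N. Pads are 22 mm wide; open, the fingers measure 114 mm over their backs; the gripper's body (76 mm by 85 mm) begins 54 mm behind the grasp point. The pads swing forward as they close: fully open they stand 13 mm farther back than shut.
Start: joints at [0.105, 0.507, -0.238, 1.5, 0.126, 1.149, -0.155], TCP at [0.625, -0, 0.202] pointing down, gripper open.
Joint ranges: [-3.08, 3.08], [-0.24, 2.05], [-1.43, 1.35], [0, 2.5], [-1.52, 4.66], [0.17, 1.96], [-2.89, 2.89]. Speed limits (rad/s): [2.39, 2.39, 3.14, 3.14, 3.14, 3.14, 3.14].

INTERFACE

Orientations are given as a unit quaternion [x, y, z, w].
In Python, from plant import get_obs, camera, close_job gives the robot as it stands.
- The arm moves only by the tool carry_out, never from a script. Its argument "targets" is a list that holds one entry, the list of rows, each a list of 5 numbers: the shift along the world's x, y, z in units of 30 mm (1.0 is 30 mm), then the turn about the world's z in rad, then the gripper's target within -1 to 1 (fully open at 1, half-way at 0, shut at -1). In form: [[[tx, ty, tz, yaw, jaw], ...]]. A call has 1 to 20 rows; each row is the pose to reach, as a shift and turn from the pose commanded when the call began; what a row does not reach only later rows make up. A row lasts 1/12 s, in which the tool goes at most 41.7 mm and 7.16 degrees, less where a joint would pass 70% of its speed; a pose out of reach is approached as far as the arm can. A call with a gripper value outside its range is refused whole. The fingers move at their own pace and stop on an object; "force" is the grip in N (left out, the last holds). Time passes only in rows, so rows that repeat a pose let the fingers close. It gives the time, the measured TCP pose, the force, the opening and the grip force at its end, in the units of the state.
- get_obs(): the state, without advancing time (a new reading comes with each control period).
- camera(name): name is "scene" or "side" or "wrist"; returns a dict with "color" (400x640x3 uint8, red, green, blue), "intrinsics" (3x3 intrinsics, pixels), "position" and "orientation" of the camera in the world; the wrist camera has in their place "hand_eye" (4x4, takes a point from camera to tool coordinates, whose origin is the TCP and whose axes are the flange's). Camera axes: x right, y down, z forward; pixel columns grow to the right and rows downward; lengths in m; the calibration is good to about 2 mm. A picture is of the moment at which its call begins: read the wrist's pose just before it. There is no depth.
- close_job(): hands the job in; it is judged then, once.
The state is a dict: "clock": time; "joint_pos": joint angles; "joint_velocities": joint speeds; "joint_torque": joint torques, N m; "tcp_pos": TCP position; "orientation": TCP orientation; "contact_force": force on the tool from outside, world axes, zero at the start; "torque": the same for the moment, N m; "opening": opening from 0.0 (shut) to 1.0 (fully open); "finger_force": force on a finger pad.
Only numpy, scipy, OpenCV 4.12 (cv2) and the standard library are available. Lean on these libraries where they do the work, as an engineer would, in place of code of your own. Each camera call takes 0.05 s, during which the arm holds its last target. There are 200 camera calls.

## Working session

There is one attempt and no reset: what is moved stays moved. The work goes in short steps, Python scripts to look and compute and a tool call to move; the robot and the scene stay as the last step left them, time stands still between calls to the robot, and variables do not carry over. Pictures are saved under pics/ and viewed, at most 10 in all, crops included, and the job is handed in when it is done.

Besides the shell and the picture viewer there is one more tool, called after "Request:" by a JSON object that holds its "fn" and its "kwargs". carry_out: Moves the arm, as the interface text tells. Its arguments: {"type":"object","properties":{"targets":{"type":"array"},"force":{"type":"number"}},"required":["targets"]}

```bash
mkdir -p pics
cat > h.py <<'E'
import numpy as np, cv2
from scipy.spatial.transform import Rotation as R
from plant import get_obs, camera
def shot(name, fn=None):
    o=get_obs(); c=camera(name); K=np.array(c["intrinsics"])
    if name=="wrist":
        T=np.eye(4);T[:3,:3]=R.from_quat(o["orientation"]).as_matrix();T[:3,3]=o["tcp_pos"]
        M=T@np.array(c["hand_eye"])
    else:
        M=np.eye(4);q=np.array(c["orientation"]);M[:3,:3]=R.from_quat(q).as_matrix() if q.size==4 else q;M[:3,3]=c["position"]
    if fn: cv2.imwrite("pics/"+fn,c["color"][:,:,::-1])
    return c["color"],K,M
def ray(K,M,u,v,z):
    d=M[:3,:3]@np.linalg.solve(K,[u,v,1.]);p=M[:3,3]
    return p+d*(z-p[2])/d[2]
def proj(K,M,P):
    q=K@(M[:3,:3].T@(np.array(P)-M[:3,3]));return q[:2]/q[2]
E
python3 - <<'E'
from h import *
a=[]
o=get_obs();print(o)
for n in("scene","side","wrist"):
    im,K,M=shot(n,n+"0.png");print(n,K.tolist(),M.round(4).tolist())
E
```

```text
{'clock': 0.0, 'joint_pos': array([ 0.10553953,  0.50832782, -0.23754114,  1.50113068,  0.12573175,
        1.14888916, -0.15482756]), 'joint_velocities': array([-2.69735963e-04, -3.37354289e-04,  1.72945351e-03,  6.59163455e-05,
       -7.56464178e-05,  3.74756902e-04, -1.68209357e-03]), 'joint_torque': array([ 1.19726570e-03, -6.20588279e+01, -2.18696728e+00, -2.49655455e+01,
        1.23123583e-02,  1.21321963e-02,  2.04169703e-05]), 'tcp_pos': array([ 6.24451093e-01, -1.05078694e-04,  2.00737251e-01]), 'orientation': array([ 7.07114539e-01,  7.07098475e-01, -6.41233565e-04, -6.03347864e-04]), 'contact_force': array([ 0.14653029, -0.28903904,  0.05023217]), 'torque': array([-0.02092881, -0.03520179, -0.02862427]), 'finger_force': 0.0, 'opening': 1.0058999960315012}
scene [[457.9834648772599, 0.0, 309.684785084326], [0.0, 457.9834648772599, 202.13760798426804], [0.0, 0.0, 1.0]] [[-0.4205, 0.6561, -0.6267, 1.3336], [0.9072, 0.3161, -0.2778, 0.3706], [0.0158, -0.6853, -0.7281, 1.035], [0.0, 0.0, 0.0, 1.0]]
side [[382.4100021710138, 0.0, 318.0106954785201], [0.0, 382.4100021710138, 196.92458012897345], [0.0, 0.0, 1.0]] [[-0.8995, -0.332, 0.2841, 0.1261], [-0.437, 0.6753, -0.5941, 0.7886], [0.0054, -0.6586, -0.7525, 1.0666], [0.0, 0.0, 0.0, 1.0]]
wrist [[339.2763586587544, 0.0, 315.92222893160636], [0.0, 339.2763586587544, 193.3287295338647], [0.0, 0.0, 1.0]] [[1.0, -0.0009, -0.0008, 0.6242], [-0.0011, -0.951, -0.309, 0.0798], [-0.0005, 0.309, -0.951, 0.3737], [0.0, 0.0, 0.0, 1.0]]
```

View pics/scene0.png

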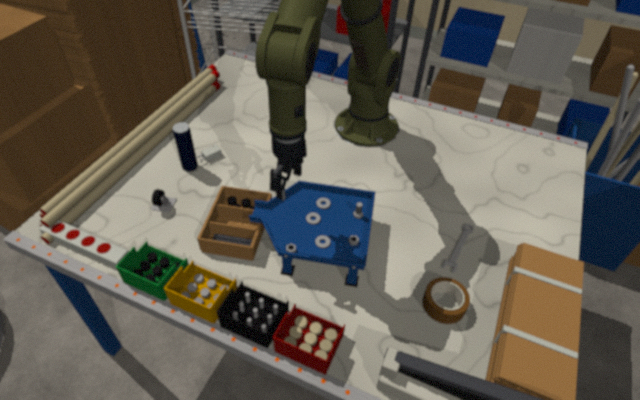

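View pics/wrist0.png

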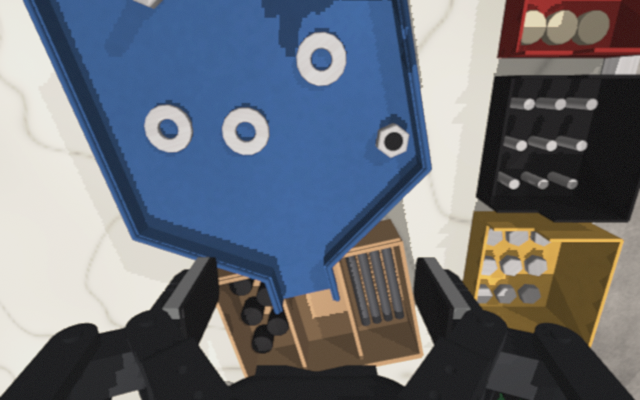

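The wrist view shows washers near (168,128), (246,130) and (321,58), a nut at (392,140) and the spout end between about (280,310) and (337,298). The scene view shows the bolt near (358,212), with its nuts at (354,239) and (291,247).

Run:
```python
from h import *
im,K,M=shot("wrist")
g=im.min(axis=2)
m=((g>130)).astype(np.uint8)
cs,_=cv2.findContours(m,cv2.RETR_EXTERNAL,cv2.CHAIN_APPROX_NONE)
for c in cs:
    if 300<cv2.contourArea(c)<4000:
        (u,v),r=cv2.minEnclosingCircle(c);print("blob",u,v,r,ray(K,M,u,v,.086).round(4))
for n,u,v in[("L",135,237),("R",430,168),("spL",279,311),("spR",337,299),("gL",270,277),("gR",328,265)]:
    print(n,ray(K,M,u,v,.101).round(4))
im,K,M=shot("scene")
for n,u,v,z in[("bolt top",358,205,.125),("bolt base",358,217,.085),("nut2",354,239,.093),("nut1",291,247,.093),("w",323,203,.086),("w",313,218,.086),("w",322,241,.086),("cornbackNear",375,190,.101),("backfar",362,267,.101)]:
    print(n,ray(K,M,u,v,z).round(4))
cv2.imwrite("pics/sc_crop.png",cv2.resize(im[170:290,190:390,::-1],(800,480),interpolation=cv2.INTER_CUBIC))
```

```text
blob 223.5 345.0 39.386009216308594 [ 0.5274 -0.1801  0.086 ]
blob 405.7843017578125 344.51763916015625 40.57808303833008 [ 0.7176 -0.1797  0.086 ]
blob 393.0 141.0 16.55304527282715 [0.6896 0.0329 0.086 ]
blob 245.1162567138672 131.02821350097656 24.301830291748047 [0.5645 0.0414 0.086 ]
blob 167.3028106689453 128.3028106689453 25.187021255493164 [0.4993 0.0438 0.086 ]
blob 626.5 64.0 15.403021812438965 [0.8707 0.0938 0.086 ]
blob 320.0 58.5 26.80028533935547 [0.6274 0.0982 0.086 ]
L [ 0.4644 -0.0493  0.101 ]
R [0.7183 0.013  0.101 ]
spL [ 0.5888 -0.1268  0.101 ]
spR [ 0.6438 -0.1135  0.101 ]
gL [ 0.5818 -0.0897  0.101 ]
gR [ 0.635  -0.0773  0.101 ]
bolt top [0.5031 0.1463 0.125 ]
bolt base [0.5092 0.1526 0.085 ]
nut2 [0.5931 0.1723 0.093 ]
nut1 [0.6883 0.0347 0.093 ]
w [0.5035 0.0441 0.086 ]
w [0.5674 0.042  0.086 ]
w [0.6305 0.097  0.086 ]
cornbackNear [0.4045 0.1637 0.101 ]
backfar [0.6737 0.2238 0.101 ]
```

View pics/sc_crop.png

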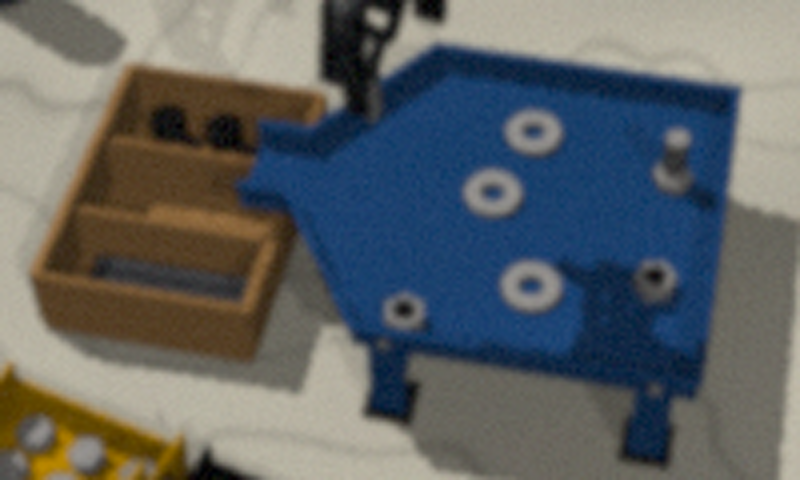

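The wrist view gives the tray axis at 13.8° from world -y, with its origin near (0.584, 0.011). I'll take the middle washer first, using two nearly shut fingertips behind it. I start by moving above its push position.

Request:
{"fn": "carry_out", "kwargs": {"targets": [[[-0.4,0.4,0,0.06,-0.66],[-0.8,0.8,0,0.12,-0.66],[-1.2,1.2,-0.2,0.18,-0.66],[-1.6,1.6,-0.5,0.24,-0.66],[-2.0,2.1,-1.0,0.3,-0.66],[-2.44,2.52,-1.5,0.36,-0.66],[-2.44,2.52,-2.0,0.36,-0.66],[-2.44,2.52,-2.4,0.36,-0.66],[-2.44,2.52,-2.4,0.36,-0.66],[-2.44,2.52,-2.4,0.36,-0.66]]]}}

```text
clock: 1.08
tcp_pos: [0.5515, 0.0754, 0.1293]
orientation: [0.569, 0.822, -0.0, -0.0]
contact_force: [-0.1, 0.1, 0.4]
opening: 0.171
finger_force: 0.0
```

Run:
```python
from h import *
o=get_obs();print(o["tcp_pos"],R.from_quat(o["orientation"]).as_matrix().round(3).tolist(),o["opening"])
im,K,M=shot("wrist","w1.png")
for n,z in(("fl",.08),):
    print(proj(K,M,[*o["tcp_pos"][:2],z]))
g=im.min(axis=2);m=(g>130).astype(np.uint8)
cs,_=cv2.findContours(m,cv2.RETR_EXTERNAL,cv2.CHAIN_APPROX_NONE)
for c in cs:
    if 300<cv2.contourArea(c)<8000:
        (u,v),r=cv2.minEnclosingCircle(c);print("blob",u,v,r,ray(K,M,u,v,.086).round(4))
```

```text
[0.55151797 0.07542018 0.12930514] [[-0.352, 0.936, -0.001], [0.936, 0.352, -0.0], [0.0, -0.001, -1.0]] 0.1710171279341903
[316.32372793 203.88471375]
blob 316.5 254.27142333984375 26.122516632080078 [0.5643 0.0418 0.086 ]
blob 228.76744079589844 222.88372802734375 28.895620346069336 [0.4991 0.0432 0.086 ]
blob 432.2491455078125 214.38926696777344 29.68532943725586 [0.6277 0.0981 0.086 ]
blob 271.6622314453125 71.7890853881836 24.603376388549805 [0.496  0.1469 0.086 ]
```

View pics/w1.png

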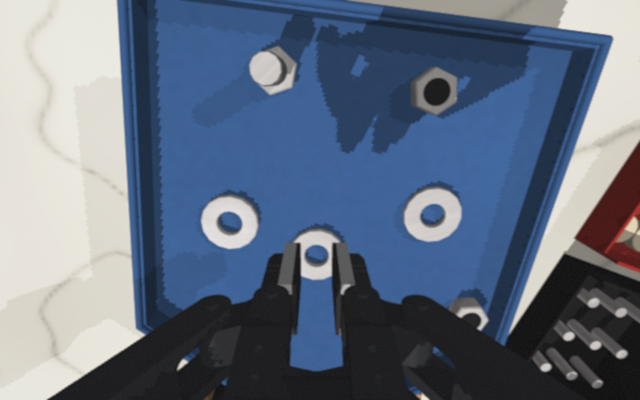

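The fingertips stand over the clear floor behind the middle washer, once parallax is allowed for; the TCP projects to (316,204) on the floor and the washer is at (316,254). The bolt (270,70) and nut (435,92) are well clear. Next is the descent.

Request:
{"fn": "carry_out", "kwargs": {"targets": [[[0,0,-0.5,0,-0.66],[0,0,-1.0,0,-0.66],[0,0,-1.3,0,-0.66],[0,0,-1.45,0,-0.66],[0,0,-1.5,0,-0.66],[0,0,-1.5,0,-0.66]]]}}

```text
clock: 1.63
tcp_pos: [0.552, 0.0756, 0.0848]
orientation: [0.569, 0.822, 0.0, 0.0]
contact_force: [0.6, 0.6, -0.3]
opening: 0.171
finger_force: 0.0
```

Request:
{"fn": "carry_out", "kwargs": {"targets": [[[0,0,-0.05,0,-0.66],[0,0,-0.1,0,-0.66],[0,0,-0.1,0,-0.66]]]}}

```text
clock: 1.88
tcp_pos: [0.552, 0.0756, 0.0818]
orientation: [0.569, 0.822, 0.0, 0.0]
contact_force: [0.4, 0.6, 0.7]
opening: 0.173
finger_force: 0.0
```

```bash
cat > plan.py <<'E'
from h import *
a=np.deg2rad(13.8);X=np.array([np.sin(a),-np.cos(a)]);Y=np.array([np.cos(a),np.sin(a)])
C=np.array([.5914,-.0182]);O=C-.03*X
off=.029  # washer centre ahead of TCP
def w2t(p): d=np.array(p)[:2]-O;return d@X,d@Y
def rows(wp,start,yaw0):
    "wp: (washer xy in tray mm, tool yaw world rad)"
    for (x,y,yw,o) in wp:
        p=O+x/1e3*X+y/1e3*Y-(off+o/1e3)*np.array([np.sin(yw),-np.cos(yw)])
        print([*((p-start)/.03).round(2).tolist(),round(yw-yaw0,2)], p.round(4))
E
python3 - <<'E'
from plan import *
for p in [(.4991,.0434),(.5644,.0417),(.6276,.0981)]: print(np.array(w2t(p))*1e3)
o=get_obs()["tcp_pos"][:2]; s=np.array([.552,.0756])
print("B");rows([(-34,-12,.363,8),(60,0,.363,0),(60,0,.24,0),(145,0,.24,0),(152,0,.24,0)],s,.36)
e=O+(.152-.029)*X
print("A from lip",e);
rows([(-52,-75,.829,10),(-52,-75,.829,0),(60,0,.829,0),(60,0,.24,0),(150,0,.24,0)],e,.24)
print("C");
rows([(-74,62,-.19,10),(-74,62,-.19,0),(60,0,-.19,0),(60,0,.24,0),(150,0,.24,0)],e,.24)
E
```

```text
[-51.83850978 -74.94203305]
[-34.61134672 -11.93247145]
[-74.30800559  62.89650205]
B
[-0.02, 0.0, 0.0] [0.5513 0.0757]
[1.21, -3.19, 0.0] [ 0.5883 -0.0202]
[1.32, -3.16, -0.12] [ 0.5917 -0.0192]
[2.0, -5.91, -0.12] [ 0.6119 -0.1017]
[2.05, -6.14, -0.12] [ 0.6136 -0.1085]
A from lip [ 0.61358361 -0.10851549]
[-4.78, 5.95, 0.59] [0.4703 0.0699]
[-4.53, 5.72, 0.59] [0.4776 0.0631]
[-1.21, 2.69, 0.59] [ 0.5772 -0.0277]
[-0.73, 2.98, 0.0] [ 0.5917 -0.0192]
[-0.02, 0.06, 0.0] [ 0.6131 -0.1066]
C
[0.69, 8.15, -0.43] [0.6342 0.1359]
[0.62, 7.82, -0.43] [0.6323 0.1261]
[-0.32, 2.99, -0.43] [ 0.604  -0.0189]
[-0.73, 2.98, 0.0] [ 0.5917 -0.0192]
[-0.02, 0.06, 0.0] [ 0.6131 -0.1066]
```

Request:
{"fn": "carry_out", "kwargs": {"targets": [[[0,0,-0.06,0,-0.66],[0.08,-0.2,-0.06,0,-0.66],[0.15,-0.4,-0.06,0,-0.66],[0.24,-0.64,-0.06,0,-0.66],[0.33,-0.88,-0.06,0,-0.66],[0.43,-1.14,-0.06,0,-0.66],[0.53,-1.4,-0.06,0,-0.66],[0.63,-1.66,-0.06,0,-0.66],[0.73,-1.92,-0.06,0,-0.66],[0.83,-2.18,-0.06,0,-0.66],[0.93,-2.44,-0.06,0,-0.66],[1.03,-2.7,-0.06,0,-0.66],[1.12,-2.95,-0.06,0,-0.66],[1.21,-3.17,-0.06,0,-0.66],[1.27,-3.17,-0.06,-0.06,-0.66],[1.32,-3.17,-0.06,-0.12,-0.66],[1.32,-3.17,-0.06,-0.12,-0.66]]]}}

```text
clock: 3.3
tcp_pos: [0.5918, -0.0198, 0.0798]
orientation: [0.619, 0.786, 0.0, 0.0]
contact_force: [0.2, -0.5, 0.5]
opening: 0.17
finger_force: 0.0
```

Run:
```python
from plan import *
s,K1,M1=shot("scene");d,K2,M2=shot("side");w,K3,M3=shot("wrist")
def crop(im,u,v,a=130,b=97):
    u=int(np.clip(u,a/2,640-a/2));v=int(np.clip(v,b/2,400-b/2));return cv2.resize(im[v-b//2:v+b//2,u-a//2:u+a//2],(400,300),interpolation=cv2.INTER_CUBIC)
P=[*(O+.06*X),.086]
out=np.vstack([np.hstack([crop(s,*proj(K1,M1,P)),crop(d,*proj(K2,M2,P))]),np.hstack([cv2.resize(w,(400,250)),np.zeros((250,400,3),np.uint8)])])
cv2.imwrite("pics/c2.png",out[:,:,::-1])
```

```text
(no output)
```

View pics/c2.png

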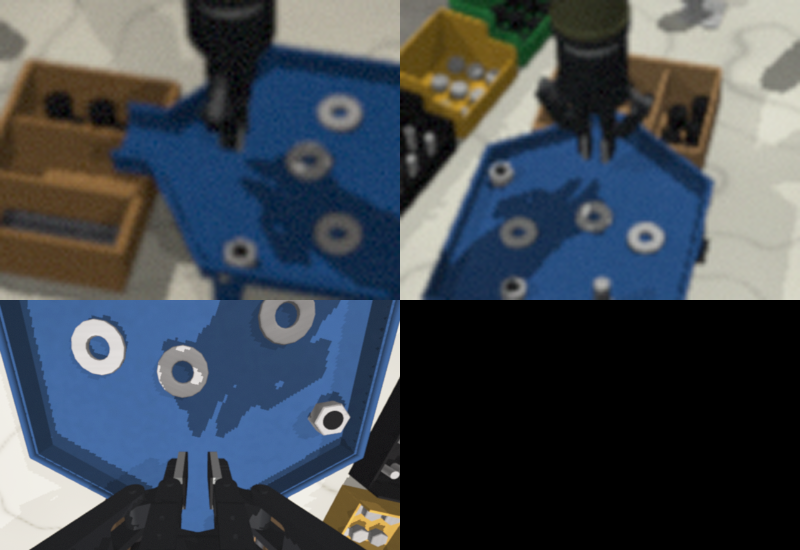

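The fingertips passed over the washer, which is still at its place: the part-open tips stand farther back than I assumed. I'll go back and feel for the floor.

Request:
{"fn": "carry_out", "kwargs": {"targets": [[[0,0,0.5,0,-0.66],[-0.2,0.6,0.8,0.06,-0.66],[-0.5,1.2,0.8,0.12,-0.66],[-0.8,1.9,0.8,0.12,-0.66],[-1.1,2.6,0.8,0.12,-0.66],[-1.34,3.17,0.8,0.12,-0.66],[-1.34,3.17,0.4,0.12,-0.66],[-1.34,3.17,0.1,0.12,-0.66],[-1.34,3.17,0.0,0.12,-0.66],[-1.34,3.17,-0.05,0.12,-0.66],[-1.34,3.17,-0.1,0.12,-0.66]]]}}

```text
clock: 4.37
tcp_pos: [0.551, 0.0751, 0.0764]
orientation: [0.569, 0.822, -0.0, -0.0]
contact_force: [0.2, -0.9, -0.3]
opening: 0.171
finger_force: 0.0
```

Request:
{"fn": "carry_out", "kwargs": {"targets": [[[0,0,-0.03,0,-0.66],[0,0,-0.06,0,-0.66]]]}}

```text
clock: 4.53
tcp_pos: [0.5515, 0.0752, 0.0751]
orientation: [0.569, 0.822, 0.0, 0.0]
contact_force: [-0.3, 0.3, 0.7]
opening: 0.172
finger_force: 0.0
```

Run:
```python
from plan import *
im,K,M=shot("side","s3.png")
g=im.min(axis=2);m=(g>110).astype(np.uint8)
o=get_obs();print(o["tcp_pos"],o["contact_force"],proj(K,M,o["tcp_pos"]))
for p in [(.4991,.0434),(.5644,.0417),(.6276,.0981)]: print(proj(K,M,[*p,.086]))
cs,_=cv2.findContours(m,cv2.RETR_EXTERNAL,cv2.CHAIN_APPROX_NONE)
for c in cs:
    if 100<cv2.contourArea(c)<1500:
        (u,v),r=cv2.minEnclosingCircle(c);q=ray(K,M,u,v,.086);t=np.array(w2t(q))*1e3
        if abs(t[1])<130 and -190<t[0]<140:print("blob",u,v,r,q.round(4),t.round())
```

```text
[0.55136138 0.07523332 0.07491379] [-0.04369128  0.08921966 -0.19306807] [295.45452683 205.85109091]
[313.50318811 202.47837589]
[296.59229945 195.71164743]
[272.18862414 200.7652829 ]
```

Request:
{"fn": "carry_out", "kwargs": {"targets": [[[0,0,-0.03,0,-0.66],[0,0,-0.06,0,-0.66],[0,0,-0.06,0,-0.66]]]}}

```text
clock: 4.83
tcp_pos: [0.5512, 0.0755, 0.0731]
orientation: [0.569, 0.822, -0.0, 0.0]
contact_force: [-0.4, 0.5, 0.4]
opening: 0.17
finger_force: 0.0
```

Request:
{"fn": "carry_out", "kwargs": {"targets": [[[0,0,-0.03,0,-0.66],[0,0,-0.06,0,-0.66],[0,0,-0.06,0,-0.66]]]}}

```text
clock: 5.08
tcp_pos: [0.5511, 0.0756, 0.0712]
orientation: [0.569, 0.822, -0.0, -0.0]
contact_force: [0.1, 0.7, -0.9]
opening: 0.168
finger_force: 0.0
```

Request:
{"fn": "carry_out", "kwargs": {"targets": [[[0,0,-0.04,0,-0.66],[0,0,-0.07,0,-0.66],[0,0,-0.07,0,-0.66]]]}}

```text
clock: 5.33
tcp_pos: [0.5511, 0.0756, 0.0691]
orientation: [0.569, 0.822, -0.0, -0.0]
contact_force: [-0.3, -0.8, 0.4]
opening: 0.171
finger_force: 0.0
```

Run:
```python
from plan import *
s,K1,M1=shot("scene");d,K2,M2=shot("side")
o=get_obs();print(o["tcp_pos"],o["contact_force"])
def crop(im,u,v,a=120,b=90):
    u=int(u);v=int(v);return cv2.resize(im[v-b//2:v+b//2,u-a//2:u+a//2],(400,300),interpolation=cv2.INTER_CUBIC)
P=[*o["tcp_pos"][:2],.08]
cv2.imwrite("pics/c4.png",np.hstack([crop(s,*proj(K1,M1,P)),crop(d,*proj(K2,M2,P))])[:,:,::-1])
```

```text
[0.55113682 0.07560688 0.06920261] [-0.20455333  0.10531432  0.01575271]
```

View pics/c4.png

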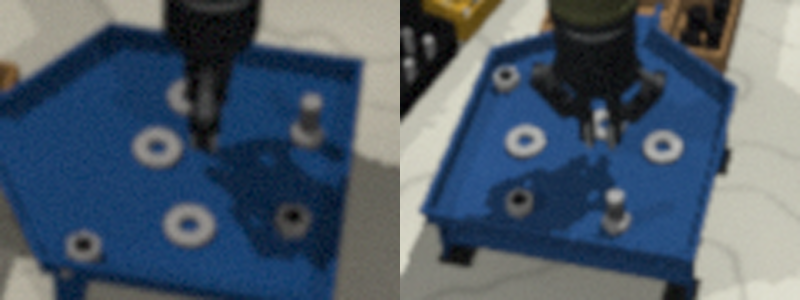

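Both views show the fingertips close to the floor behind the washer, not yet touching, so I keep lowering.

Request:
{"fn": "carry_out", "kwargs": {"targets": [[[0,0,-0.03,0,-0.66],[0,0,-0.05,0,-0.66],[0,0,-0.05,0,-0.66]]]}}

```text
clock: 5.68
tcp_pos: [0.5511, 0.0756, 0.0676]
orientation: [0.569, 0.822, -0.0, -0.0]
contact_force: [-0.0, -0.5, 0.3]
opening: 0.173
finger_force: 0.0
```

Request:
{"fn": "carry_out", "kwargs": {"targets": [[[0,0,-0.03,0,-0.66],[0,0,-0.05,0,-0.66],[0,0,-0.05,0,-0.66]]]}}

```text
clock: 5.93
tcp_pos: [0.5511, 0.0755, 0.0661]
orientation: [0.569, 0.822, -0.0, -0.0]
contact_force: [-0.9, 0.3, 0.5]
opening: 0.169
finger_force: 0.0
```

Request:
{"fn": "carry_out", "kwargs": {"targets": [[[0,0,-0.03,0,-0.66],[0,0,-0.05,0,-0.66],[0,0,-0.05,0,-0.66]]]}}

```text
clock: 6.18
tcp_pos: [0.5511, 0.0756, 0.0646]
orientation: [0.569, 0.822, -0.0, -0.0]
contact_force: [0.4, -0.0, -0.1]
opening: 0.172
finger_force: 0.0
```

Request:
{"fn": "carry_out", "kwargs": {"targets": [[[0,0,-0.03,0,-0.66],[0,0,-0.05,0,-0.66],[0,0,-0.05,0,-0.66]]]}}

```text
clock: 6.43
tcp_pos: [0.5511, 0.0756, 0.0631]
orientation: [0.569, 0.822, -0.0, -0.0]
contact_force: [0.4, -0.1, -0.1]
opening: 0.167
finger_force: 0.0
```

Request:
{"fn": "carry_out", "kwargs": {"targets": [[[0,0,-0.03,0,-0.66],[0,0,-0.05,0,-0.66],[0,0,-0.05,0,-0.66]]]}}

```text
clock: 6.68
tcp_pos: [0.5511, 0.0756, 0.0616]
orientation: [0.569, 0.822, -0.0, -0.0]
contact_force: [-0.7, 0.8, 0.6]
opening: 0.167
finger_force: 0.0
```

Request:
{"fn": "carry_out", "kwargs": {"targets": [[[0,0,-0.03,0,-0.66],[0,0,-0.05,0,-0.66],[0,0,-0.05,0,-0.66]]]}}

```text
clock: 6.93
tcp_pos: [0.5511, 0.0756, 0.0601]
orientation: [0.569, 0.822, -0.0, -0.0]
contact_force: [0.2, -0.8, -0.0]
opening: 0.173
finger_force: 0.0
```

Run:
```python
from plan import *
s,K1,M1=shot("scene");d,K2,M2=shot("side");w,_,_=shot("wrist")
o=get_obs();print(o["tcp_pos"],o["contact_force"])
def crop(im,u,v,a=60,b=45):
    u=int(u);v=int(v);return cv2.resize(im[v-b//2:v+b//2,u-a//2:u+a//2],(400,300),interpolation=cv2.INTER_CUBIC)
P=[*o["tcp_pos"][:2],.08]
a=np.hstack([crop(s,*proj(K1,M1,P)),crop(d,*proj(K2,M2,P))])
b=np.hstack([cv2.resize(w,(400,250)),cv2.resize(w[180:330,200:440],(400,250))])
cv2.imwrite("pics/c5.png",np.vstack([a,b])[:,:,::-1])
```

```text
[0.55119215 0.07557974 0.06029126] [-0.43844885  0.66684275  0.06233912]
```

View pics/c5.png

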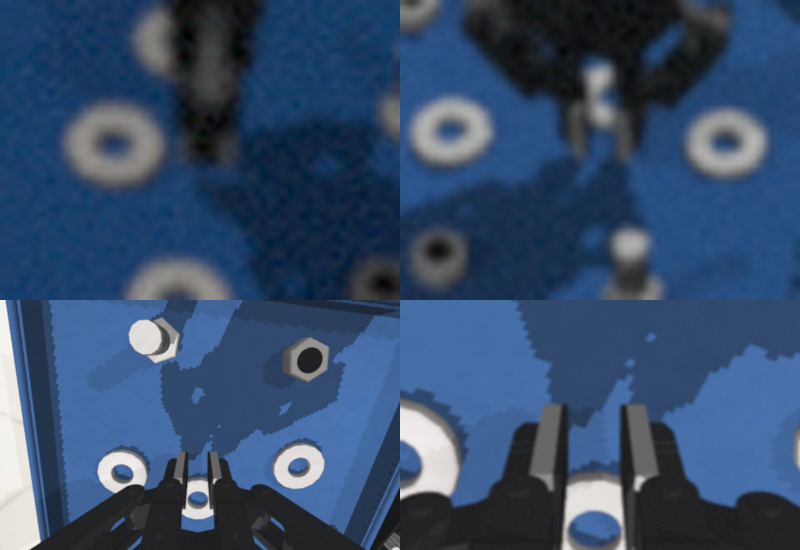

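The shadows of the fingertips nearly meet the tips (wrist crop near (183,452)), so the floor is a few mm away. Continuing.

Request:
{"fn": "carry_out", "kwargs": {"targets": [[[0,0,-0.03,0,-0.66],[0,0,-0.05,0,-0.66],[0,0,-0.05,0,-0.66]]]}}

```text
clock: 7.33
tcp_pos: [0.5511, 0.0755, 0.0586]
orientation: [0.569, 0.822, -0.0, -0.0]
contact_force: [0.2, 0.0, 0.4]
opening: 0.166
finger_force: 0.0
```

Request:
{"fn": "carry_out", "kwargs": {"targets": [[[0,0,-0.03,0,-0.66],[0,0,-0.05,0,-0.66],[0,0,-0.05,0,-0.66]]]}}

```text
clock: 7.58
tcp_pos: [0.5511, 0.0755, 0.0571]
orientation: [0.569, 0.822, -0.0, -0.0]
contact_force: [-0.1, -0.3, -1.1]
opening: 0.171
finger_force: 0.0
```

Request:
{"fn": "carry_out", "kwargs": {"targets": [[[0,0,-0.03,0,-0.66],[0,0,-0.05,0,-0.66],[0,0,-0.05,0,-0.66]]]}}

```text
clock: 7.83
tcp_pos: [0.5511, 0.0755, 0.0556]
orientation: [0.569, 0.822, -0.0, -0.0]
contact_force: [-0.1, -0.2, -0.1]
opening: 0.169
finger_force: 0.0
```

Run:
```python
from plan import *
w,K,M=shot("wrist","w6.png")
from plant import camera
H=np.array(camera("wrist")["hand_eye"]);print(H.round(4).tolist())
for b in(0,.01,.02,.03,.04):
  for e in (.011,-.011):
    q=[proj(K,H,[e,s*.00725,-b]) for s in(-1,1)]
    print(b,e,np.round(q,1).tolist())
o=get_obs();print(o["tcp_pos"],o["contact_force"],o["joint_torque"].round(2))
cv2.imwrite("pics/w6c.png",cv2.resize(w[200:300,240:400,::-1],(800,500)))
```

```text
[[-0.0011, -0.9509, -0.3095, 0.08], [1.0, -0.0015, 0.0011, -0.0005], [-0.0016, -0.3095, 0.9509, -0.1729], [0.0, 0.0, 0.0, 1.0]]
0 0.011 [[303.2, 215.5], [329.7, 215.5]]
0 -0.011 [[303.7, 251.6], [329.2, 251.5]]
0.01 0.011 [[302.5, 222.7], [330.5, 222.6]]
0.01 -0.011 [[303.1, 260.3], [330.0, 260.3]]
0.02 0.011 [[301.8, 230.6], [331.3, 230.6]]
0.02 -0.011 [[302.4, 270.1], [330.8, 270.0]]
0.03 0.011 [[301.0, 239.6], [332.3, 239.5]]
0.03 -0.011 [[301.7, 280.9], [331.6, 280.9]]
0.04 0.011 [[300.1, 249.6], [333.4, 249.6]]
0.04 -0.011 [[300.8, 293.1], [332.6, 293.0]]
[0.55116612 0.07555521 0.05573498] [-0.18643095  0.82519591 -0.34455742] [-0.000e+00 -5.871e+01 -3.230e+00 -1.801e+01  1.000e-02 -0.000e+00
 -0.000e+00]
```

View pics/w6c.png

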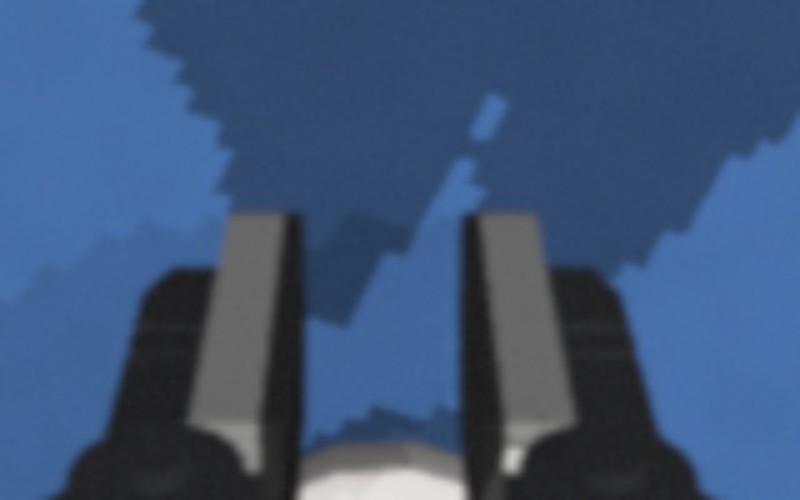

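The wrist view puts the tips about 33 mm behind the TCP (rows near 243), so they are still about 8 mm above the floor. I'll keep lowering until they touch.

Request:
{"fn": "carry_out", "kwargs": {"targets": [[[0,0,-0.05,0,-0.66],[0,0,-0.1,0,-0.66],[0,0,-0.1,0,-0.66]]]}}

```text
clock: 8.18
tcp_pos: [0.551, 0.0755, 0.0524]
orientation: [0.569, 0.822, -0.0, -0.0]
contact_force: [0.6, 0.4, -0.5]
opening: 0.17
finger_force: 0.0
```

Request:
{"fn": "carry_out", "kwargs": {"targets": [[[0,0,-0.03,0,-0.66],[0,0,-0.06,0,-0.66],[0,0,-0.06,0,-0.66]]]}}

```text
clock: 8.43
tcp_pos: [0.5511, 0.0756, 0.0508]
orientation: [0.569, 0.822, -0.0, -0.0]
contact_force: [-0.9, -0.2, 0.6]
opening: 0.166
finger_force: 0.0
```

Request:
{"fn": "carry_out", "kwargs": {"targets": [[[0,0,-0.03,0,-0.66],[0,0,-0.05,0,-0.66],[0,0,-0.05,0,-0.66]]]}}

```text
clock: 8.68
tcp_pos: [0.5513, 0.0756, 0.0507]
orientation: [0.569, 0.822, 0.0, 0.0]
contact_force: [-4.2, -1.0, 12.4]
opening: 0.174
finger_force: 6.1
```

The tips touch the floor at TCP z = 0.0507. I'll run the sweep 1.8 mm above that, first to the turning point.

Request:
{"fn": "carry_out", "kwargs": {"targets": [[[0,0,0.1,0,-0.66],[0.08,-0.2,0.1,0,-0.66],[0.15,-0.4,0.1,0,-0.66],[0.24,-0.64,0.1,0,-0.66],[0.33,-0.88,0.1,0,-0.66],[0.43,-1.14,0.1,0,-0.66],[0.53,-1.4,0.1,0,-0.66],[0.63,-1.66,0.1,0,-0.66],[0.73,-1.92,0.1,0,-0.66],[0.83,-2.18,0.1,0,-0.66],[0.93,-2.44,0.1,0,-0.66],[1.03,-2.7,0.1,0,-0.66],[1.12,-2.95,0.1,0,-0.66],[1.22,-3.19,0.1,0,-0.66],[1.28,-3.18,0.1,-0.06,-0.66],[1.33,-3.17,0.1,-0.12,-0.66],[1.33,-3.17,0.1,-0.12,-0.66]]]}}

```text
clock: 10.1
tcp_pos: [0.5916, -0.02, 0.0525]
orientation: [0.619, 0.786, 0.0, 0.0]
contact_force: [0.0, 0.2, 0.1]
opening: 0.169
finger_force: 0.0
```

```bash
cat >> plan.py <<'E'
def report(fn):
    s,K1,M1=shot("scene");d,K2,M2=shot("side");w,_,_=shot("wrist")
    def crop(im,u,v,a=120,b=90):
        u=int(u);v=int(v);return cv2.resize(im[v-b//2:v+b//2,u-a//2:u+a//2],(400,300),interpolation=cv2.INTER_CUBIC)
    P=[*(O+.07*X),.08]
    a_=np.hstack([crop(s,*proj(K1,M1,P)),crop(d,*proj(K2,M2,P))])
    b_=np.hstack([cv2.resize(w,(400,250)),cv2.resize(w[180:330,200:440],(400,250))])
    cv2.imwrite("pics/"+fn,np.vstack([a_,b_])[:,:,::-1])
E
python3 -c "
from plan import *
report('r1.png')"
```

```text
(no output)
```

View pics/r1.png

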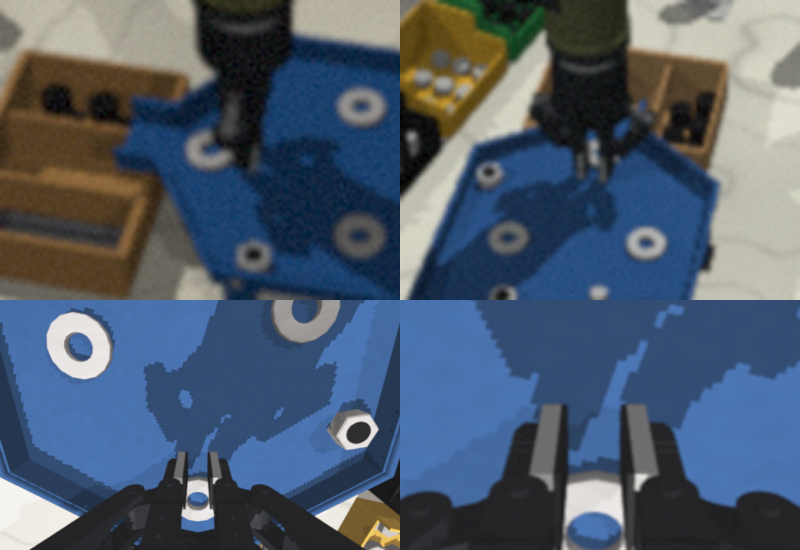

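The washer now sits between the fingertips ahead of the gate (scene crop (210,150)). I'll push it along the axis, checking force as it goes.

Request:
{"fn": "carry_out", "kwargs": {"targets": [[[0.05,-0.22,0,0,-0.66],[0.11,-0.44,0,0,-0.66],[0.16,-0.66,0,0,-0.66],[0.21,-0.88,0,0,-0.66],[0.26,-1.1,0,0,-0.66],[0.32,-1.32,0,0,-0.66],[0.37,-1.54,0,0,-0.66]]]}}

```text
clock: 10.83
tcp_pos: [0.6024, -0.0667, 0.0525]
orientation: [0.618, 0.787, -0.0, 0.0]
contact_force: [-0.8, 0.1, 0.1]
opening: 0.169
finger_force: 0.2
```

Request:
{"fn": "carry_out", "kwargs": {"targets": [[[0.05,-0.2,0,0,-0.66],[0.1,-0.4,0,0,-0.66],[0.14,-0.6,0,0,-0.66],[0.19,-0.8,0,0,-0.66]]]}}

```text
clock: 11.17
tcp_pos: [0.608, -0.0903, 0.0525]
orientation: [0.617, 0.787, -0.0, -0.0]
contact_force: [-0.1, -0.2, -0.2]
opening: 0.169
finger_force: 0.2
```

Request:
{"fn": "carry_out", "kwargs": {"targets": [[[0.05,-0.2,0,0,-0.66],[0.1,-0.4,0,0,-0.66],[0.14,-0.6,0,0,-0.66],[0.19,-0.78,0,0,-0.66],[0.19,-0.78,0,0,-0.66],[0.19,-0.78,0,0,-0.66],[0.19,-0.78,0,0,-0.66],[0.1,-0.4,0,0,-0.66],[0,0,0.3,0,-0.66],[0,0,0.9,0,-0.66],[-0.2,0.8,1.6,0,-0.66],[-0.4,1.7,1.8,0,-0.66],[-0.4,1.7,1.8,0,-0.66]]]}}

```text
clock: 12.25
tcp_pos: [0.5959, -0.0294, 0.1097]
orientation: [0.614, 0.789, 0.003, -0.0]
contact_force: [-0.2, 1.0, 0.1]
opening: 0.165
finger_force: 0.0
```

```bash
cat >> plan.py <<'E'
def blobs(name,thr=100):
    im,K,M=shot(name);g=im.min(axis=2);m=(g>thr).astype(np.uint8)
    for c in cv2.findContours(m,cv2.RETR_EXTERNAL,cv2.CHAIN_APPROX_NONE)[0]:
        if cv2.contourArea(c)<25: continue
        (u,v),r=cv2.minEnclosingCircle(c)
        for z,lab in((.086,"tray"),(.01,"cell")):
            q=ray(K,M,u,v,z);t=np.array(w2t(q))*1e3
            if abs(t[1])<125 and ((lab=="tray" and -185<t[0]<140) or(lab=="cell" and 115<t[0]<270 and abs(t[1])<45)):
                print(name,lab,"uv",round(u),round(v),"r mm",round(r*np.linalg.norm(q-M[:3,3])/K[0,0]*1e3),"tray",t.round(),"A",cv2.contourArea(c))
E
python3 -c "
from plan import *
o=get_obs();print(o['tcp_pos'],o['clock']);blobs('scene');blobs('side')"
```

```text
[ 0.5959258  -0.02939453  0.10970181] 12.25
scene cell uv 244 225 r mm 17 tray [171.  -6.] A 26.0
scene tray uv 323 202 r mm 18 tray [-51. -72.] A 95.0
side tray uv 270 218 r mm 12 tray [-148.   47.] A 36.0
side tray uv 314 202 r mm 19 tray [-52. -75.] A 77.0
```

Request:
{"fn": "carry_out", "kwargs": {"targets": [[[0,0,0,0,-0.66],[-0.6,0.5,0,0.1,-0.66],[-1.3,1.1,0,0.2,-0.66],[-2.0,1.7,0,0.3,-0.66],[-2.7,2.3,0,0.4,-0.66],[-3.3,2.9,0,0.5,-0.66],[-3.9,3.4,-0.2,0.59,-0.66],[-4.19,3.62,-0.5,0.59,-0.66],[-4.19,3.62,-0.9,0.59,-0.66],[-4.19,3.62,-1.2,0.59,-0.66],[-4.19,3.62,-1.2,0.59,-0.66],[-4.19,3.62,-1.2,0.59,-0.66]]]}}

```text
clock: 13.35
tcp_pos: [0.4702, 0.0691, 0.07]
orientation: [0.363, 0.932, -0.0, -0.001]
contact_force: [0.1, -0.4, 0.6]
opening: 0.168
finger_force: 0.0
```

```bash
python3 -c "
from plan import *
o=get_obs();print(o['tcp_pos'],R.from_quat(o['orientation']).as_matrix()[:,1],o['clock']);blobs('scene');blobs('wrist',90)"
```

```text
[0.47019569 0.06911629 0.06998138] [ 0.67586578  0.73702366 -0.00125045] 13.35
scene tray uv 322 241 r mm 19 tray [-73.  65.] A 117.0
scene tray uv 323 202 r mm 18 tray [-51. -72.] A 93.0
scene tray uv 294 191 r mm 862 tray [  39. -100.] A 77100.0
wrist tray uv 547 372 r mm 11 tray [-91.  62.] A 128.0
wrist tray uv 346 288 r mm 3 tray [-72. -69.] A 26.5
wrist tray uv 316 309 r mm 19 tray [-52. -75.] A 2041.5
wrist tray uv 609 284 r mm 24 tray [-152.   46.] A 2188.0
wrist tray uv 520 214 r mm 13 tray [-155.  -22.] A 1207.0
wrist tray uv 476 186 r mm 16 tray [-154.  -50.] A 816.5
```

Request:
{"fn": "carry_out", "kwargs": {"targets": [[[0,0,-0.4,0,-0.66],[0,0,-0.6,0,-0.66],[0.12,-0.12,-0.6,0,-0.66],[0.35,-0.33,-0.6,0,-0.66],[0.65,-0.6,-0.6,0,-0.66],[0.95,-0.87,-0.6,0,-0.66],[1.25,-1.14,-0.6,0,-0.66],[1.55,-1.42,-0.6,0,-0.66],[1.85,-1.69,-0.6,0,-0.66],[2.15,-1.96,-0.6,0,-0.66],[2.45,-2.24,-0.6,0,-0.66],[2.75,-2.51,-0.6,0,-0.66],[3.05,-2.78,-0.6,0,-0.66],[3.33,-3.04,-0.6,0,-0.66],[3.57,-3.26,-0.6,0,-0.66],[3.65,-3.18,-0.6,-0.12,-0.66],[3.74,-3.11,-0.6,-0.24,-0.66],[3.84,-3.05,-0.6,-0.36,-0.66],[3.95,-3.0,-0.6,-0.48,-0.66],[4.05,-2.97,-0.6,-0.59,-0.66]]]}}

```text
clock: 15.12
tcp_pos: [0.5923, -0.0193, 0.0525]
orientation: [0.62, 0.785, 0.0, 0.0]
contact_force: [-0.0, 0.0, -0.8]
opening: 0.169
finger_force: 0.0
```

```bash
python3 -c "
from plan import *
o=get_obs();print(o['tcp_pos'],o['contact_force'],o['clock']);blobs('scene');blobs('wrist',90);blobs('side')"
```

```text
[ 0.5923101  -0.01928279  0.05247346] [-0.00970579  0.00791799 -0.83054523] 15.1167
scene tray uv 276 217 r mm 18 tray [65.  8.] A 54.5
scene tray uv 300 253 r mm 797 tray [-23. 116.] A 79424.0
wrist tray uv 415 392 r mm 3 tray [109.  53.] A 30.5
wrist tray uv 556 331 r mm 37 tray [ 70. 120.] A 2191.0
wrist tray uv 317 321 r mm 19 tray [63.  1.] A 2087.5
wrist cell uv 317 321 r mm 30 tray [123.   1.] A 2087.5
wrist tray uv 342 268 r mm 12 tray [33. 13.] A 527.5
wrist tray uv 290 268 r mm 12 tray [ 33. -11.] A 504.5
wrist tray uv 558 204 r mm 22 tray [  3. 107.] A 3815.5
wrist tray uv 480 15 r mm 25 tray [-72.  63.] A 4351.0
```

Washer A is caged at tray (63, 1). I'll push it straight through, then return to hover height.

Request:
{"fn": "carry_out", "kwargs": {"targets": [[[0.05,-0.22,0,0,-0.66],[0.11,-0.44,0,0,-0.66],[0.16,-0.66,0,0,-0.66],[0.21,-0.88,0,0,-0.66],[0.26,-1.1,0,0,-0.66],[0.32,-1.32,0,0,-0.66],[0.37,-1.54,0,0,-0.66],[0.42,-1.75,0,0,-0.66],[0.47,-1.96,0,0,-0.66],[0.53,-2.17,0,0,-0.66]]]}}

```text
clock: 16.1
tcp_pos: [0.6077, -0.085, 0.0525]
orientation: [0.617, 0.787, -0.0, -0.0]
contact_force: [-0.2, 0.4, 0.1]
opening: 0.173
finger_force: 0.2
```

Request:
{"fn": "carry_out", "kwargs": {"targets": [[[0.05,-0.21,0,0,-0.66],[0.1,-0.42,0,0,-0.66],[0.15,-0.63,0,0,-0.66],[0.2,-0.84,0,0,-0.66],[0.23,-0.95,0,0,-0.66],[0.23,-0.95,0,0,-0.66],[0.23,-0.95,0,0,-0.66],[0.1,-0.4,0,0,-0.66],[0,0,0.3,0,-0.66],[0,0,0.9,0,-0.66],[-0.15,0.6,1.4,0,-0.66],[-0.3,1.2,1.8,0,-0.66],[-0.4,1.7,1.8,0,-0.66],[-0.4,1.7,1.8,0,-0.66],[-0.4,1.7,1.8,0,-0.66]]]}}

```text
clock: 17.35
tcp_pos: [0.5955, -0.0316, 0.1073]
orientation: [0.616, 0.788, 0.0, 0.0]
contact_force: [-0.3, -0.7, 1.0]
opening: 0.172
finger_force: 0.0
```

```bash
python3 -c "
from plan import *
o=get_obs();print(o['tcp_pos'],o['contact_force'],o['clock']);blobs('scene');blobs('side',80)
e=np.array([.0,.0])
print(rows([(-74,63,-.19,10),(-74,63,-.19,0),(60,0,-.19,0),(60,0,-.08,0),(60,0,.03,0),(60,0,.14,0),(60,0,.24,0)],e,-.19))"
```

```text
[ 0.5955233  -0.03158919  0.1073151 ] [-0.32511603 -0.71080786  1.02051375] 17.35
scene cell uv 245 225 r mm 20 tray [168.  -7.] A 42.0
scene tray uv 300 254 r mm 796 tray [-24. 121.] A 77806.0
side tray uv 270 219 r mm 13 tray [-150.   46.] A 41.5
side tray uv 272 201 r mm 18 tray [-76.  63.] A 64.0
side tray uv 266 182 r mm 13 tray [  7. 109.] A 33.0
side tray uv 304 200 r mm 1234 tray [-45. -42.] A 181363.0
[21.17, 4.54, 0.0] [0.6351 0.1361]
[21.11, 4.21, 0.0] [0.6333 0.1263]
[20.13, -0.63, 0.0] [ 0.604  -0.0189]
[20.03, -0.61, 0.11] [ 0.6009 -0.0184]
[19.92, -0.61, 0.22] [ 0.5977 -0.0183]
[19.82, -0.62, 0.33] [ 0.5945 -0.0186]
[19.72, -0.64, 0.43] [ 0.5917 -0.0192]
None
```

Request:
{"fn": "carry_out", "kwargs": {"targets": [[[0.15,0.7,0,-0.1,-0.66],[0.3,1.5,0,-0.2,-0.66],[0.5,2.3,0,-0.3,-0.66],[0.7,3.1,0,-0.4,-0.66],[0.9,3.9,0,-0.43,-0.66],[1.1,4.7,0,-0.43,-0.66],[1.25,5.3,0,-0.43,-0.66],[1.32,5.62,0,-0.43,-0.66],[1.32,5.62,-0.5,-0.43,-0.66],[1.32,5.62,-0.9,-0.43,-0.66],[1.32,5.62,-1.2,-0.43,-0.66],[1.32,5.62,-1.2,-0.43,-0.66],[1.32,5.62,-1.2,-0.43,-0.66]]]}}

```text
clock: 18.53
tcp_pos: [0.6347, 0.1337, 0.0696]
orientation: [0.772, 0.636, -0.001, -0.0]
contact_force: [1.0, 0.0, -0.2]
opening: 0.17
finger_force: 0.0
```

```bash
python3 -c "
from plan import *
o=get_obs();print(o['tcp_pos'],R.from_quat(o['orientation']).as_matrix()[:,1],o['contact_force']);blobs('wrist',90)"
```

```text
[0.63473327 0.13373053 0.06961912] [ 0.98168939 -0.19048117 -0.00169391] [ 1.00808543  0.03820647 -0.16694875]
wrist tray uv 424 396 r mm 4 tray [10. 95.] A 42.0
wrist tray uv 2 320 r mm 7 tray [-140.  -98.] A 72.5
wrist tray uv 317 305 r mm 19 tray [-75.  64.] A 1460.5
wrist tray uv 52 268 r mm 21 tray [-154.  -52.] A 1325.0
wrist tray uv 341 268 r mm 14 tray [-91.  85.] A 465.5
wrist tray uv 290 268 r mm 13 tray [-102.   61.] A 455.5
wrist tray uv 212 196 r mm 16 tray [-153.   43.] A 2495.0
wrist tray uv 280 181 r mm 161 tray [-147.   77.] A 90361.5
```

Request:
{"fn": "carry_out", "kwargs": {"targets": [[[0,0,-0.35,0,-0.66],[0,0,-0.57,0,-0.66],[-0.04,-0.2,-0.57,0,-0.66],[-0.1,-0.5,-0.57,0,-0.66],[-0.18,-0.9,-0.57,0,-0.66],[-0.26,-1.3,-0.57,0,-0.66],[-0.34,-1.7,-0.57,0,-0.66],[-0.42,-2.1,-0.57,0,-0.66],[-0.5,-2.5,-0.57,0,-0.66],[-0.58,-2.9,-0.57,0,-0.66],[-0.66,-3.3,-0.57,0,-0.66],[-0.74,-3.7,-0.57,0,-0.66],[-0.82,-4.1,-0.57,0,-0.66],[-0.9,-4.5,-0.57,0,-0.66],[-0.97,-4.85,-0.57,0,-0.66],[-1.03,-5.13,-0.57,0,-0.66],[-1.13,-5.12,-0.57,0.11,-0.66],[-1.24,-5.12,-0.57,0.22,-0.66],[-1.34,-5.13,-0.57,0.33,-0.66],[-1.44,-5.15,-0.57,0.43,-0.66]]]}}

```text
clock: 20.25
tcp_pos: [0.5917, -0.0196, 0.0534]
orientation: [0.615, 0.788, -0.0, -0.0]
contact_force: [-0.0, 0.9, -0.2]
opening: 0.169
finger_force: 0.0
```

```bash
python3 -c "
from plan import *
o=get_obs();print(o['tcp_pos'],o['orientation'],o['contact_force']);blobs('wrist',90);blobs('scene')"
```

```text
[ 0.59174166 -0.01957189  0.05337179] [ 6.15124550e-01  7.88429951e-01 -3.35423528e-05 -1.26756527e-05] [-0.00223552  0.88341494 -0.22910996]
wrist tray uv 420 394 r mm 6 tray [111.  56.] A 46.5
wrist tray uv 554 329 r mm 36 tray [ 68. 119.] A 2431.5
wrist tray uv 314 318 r mm 19 tray [62. -1.] A 2010.5
wrist cell uv 314 318 r mm 30 tray [121.  -1.] A 2010.5
wrist tray uv 342 268 r mm 12 tray [34. 12.] A 523.5
wrist tray uv 290 268 r mm 12 tray [ 34. -12.] A 503.5
wrist tray uv 560 204 r mm 23 tray [  2. 107.] A 3966.5
scene cell uv 245 224 r mm 20 tray [168.  -9.] A 42.5
scene tray uv 277 216 r mm 18 tray [65.  4.] A 52.5
scene tray uv 300 253 r mm 797 tray [-23. 116.] A 79740.0
```

Washer C is caged at tray (62, -1). I'll push it through, then retreat high and clear of the carton.

Request:
{"fn": "carry_out", "kwargs": {"targets": [[[0.05,-0.22,-0.03,0,-0.66],[0.11,-0.44,-0.03,0,-0.66],[0.16,-0.66,-0.03,0,-0.66],[0.21,-0.88,-0.03,0,-0.66],[0.26,-1.1,-0.03,0,-0.66],[0.32,-1.32,-0.03,0,-0.66],[0.37,-1.54,-0.03,0,-0.66],[0.42,-1.75,-0.03,0,-0.66],[0.47,-1.96,-0.03,0,-0.66],[0.53,-2.17,-0.03,0,-0.66]]]}}

```text
clock: 21.18
tcp_pos: [0.608, -0.085, 0.0525]
orientation: [0.617, 0.787, -0.0, -0.0]
contact_force: [1.0, 0.3, 0.6]
opening: 0.173
finger_force: 0.3
```

Request:
{"fn": "carry_out", "kwargs": {"targets": [[[0.05,-0.21,0,0,-0.66],[0.1,-0.42,0,0,-0.66],[0.15,-0.63,0,0,-0.66],[0.2,-0.84,0,0,-0.66],[0.23,-0.95,0,0,-0.66],[0.23,-0.95,0,0,-0.66],[0.23,-0.95,0,0,-0.66],[0.1,-0.4,0,0,-0.66],[0,0,0.3,0,-0.66],[0,0,0.9,0,-0.66],[-0.15,0.6,1.6,0,-0.66],[-0.3,1.2,2.4,0,-0.66],[-0.4,2,3.4,0,-0.66],[-0.4,3,4.4,0,-0.66],[-0.4,4,5,0,-0.66],[-0.4,4,5,0,-0.66],[-0.4,4,5,0,-0.66]]]}}

```text
clock: 22.6
tcp_pos: [0.5961, 0.0398, 0.2048]
orientation: [0.615, 0.789, 0.002, 0.001]
contact_force: [0.1, -1.3, 0.0]
opening: 0.169
finger_force: 0.0
```

Run:
```python
from plan import *
s,K1,M1=shot("scene");d,K2,M2=shot("side");w,_,_=shot("wrist")
o=get_obs();print(o["tcp_pos"],o["clock"],o["contact_force"])
def crop(im,u,v,a=160,b=120):
    u=int(u);v=int(v);return cv2.resize(im[v-b//2:v+b//2,u-a//2:u+a//2],(400,300),interpolation=cv2.INTER_CUBIC)
P=[*(O+.06*X),.08]
a_=np.hstack([crop(s,*proj(K1,M1,P)),crop(d,*proj(K2,M2,P))])
b_=np.hstack([cv2.resize(w,(400,250)),cv2.resize(w[180:330,200:440],(400,250))])
cv2.imwrite("pics/r9.png",np.vstack([a_,b_])[:,:,::-1])
blobs("scene");blobs("side")
```

```text
[0.59525842 0.0348454  0.20196748] 22.75 [-0.00300874  0.03999173 -0.63360896]
scene cell uv 246 224 r mm 19 tray [166. -11.] A 45.0
scene tray uv 300 251 r mm 798 tray [-21. 110.] A 77790.0
```

View pics/r9.png

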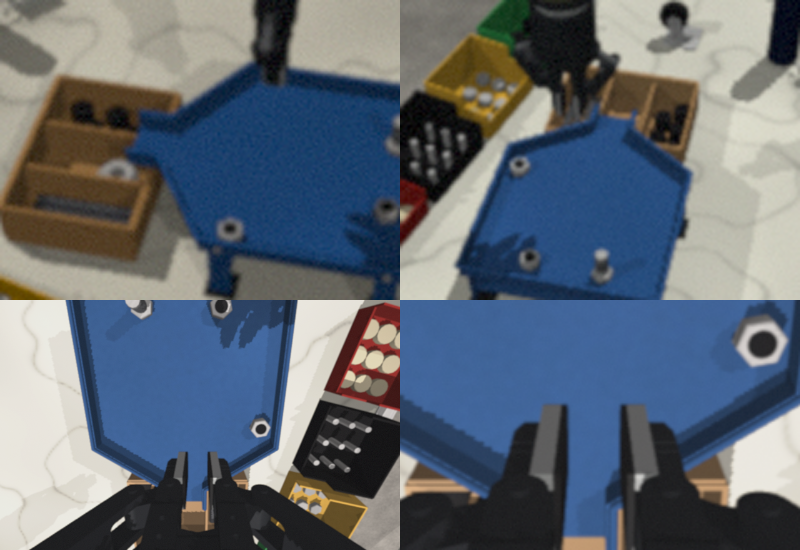

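The spout and tray hold no washers. The washers show in the middle cell (scene crop (118,172)), the bolt stands upright (side crop (600,262)), and both nuts are in place. I'm handing in.

```bash
python3 -c "
from plant import close_job
print(close_job())"
```

```text
the job is handed in; nothing more can be done
None
```

I swept all three washers through the spout and handed the job in at about 23 s; in the last picture the tray held no washers, a pile showed in the middle cell (I couldn't count three there), and the nuts and standing bolt were in place.

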